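Sort handed brackets into the kit carrier and close it

TASK

Pack the kit carrier for the welding shop: put every left-hand corner bracket on the grey parts pallet into the blue tray and every right-hand one into the yellow tray (with the bracket standing on its foot, the foot towards you and the web behind, the end cheek is on the left of a left-hand bracket and on the right of a right-hand one). Once all are sorted, lower the holed cover plate over the carrier's two locating pins until it rests flush on both end posts, and let go. Leave the tape measure and the marker where they are.

Things in the scene. Friction and masses are not known exactly. Their poses are not given: they have to be found in the camera images.
- grip_a (a point): LEFT-hand corner bracket, red-brown, 110 g, 36 mm tall, maybe absent; point: web centre, 18 mm above its underside. x along web, y out of its flat back, z up as it stands. Web 56 x 8 x 36 mm, y -4..4. Foot: 56 mm long, 6 mm thick at the bottom, y -22..-4. Cheek: upright on the foot at the -x end, x -28..-22, y -22..-4, top 27 mm above the underside. Starts on its foot on the pallet.
- grip_b (a point): LEFT-hand corner bracket, red-brown, 110 g, 36 mm tall, maybe absent; point: web centre, 18 mm above its underside. x along web, y out of its flat back, z up as it stands. Web 56 x 8 x 36 mm, y -4..4. Foot: 56 mm long, 6 mm thick at the bottom, y -22..-4. Cheek: upright on the foot at the -x end, x -28..-22, y -22..-4, top 27 mm above the underside. Starts on its foot on the pallet.
- grip_c (a point): LEFT-hand corner bracket, red-brown, 110 g, 36 mm tall, maybe absent; point: web centre, 18 mm above its underside. x along web, y out of its flat back, z up as it stands. Web 56 x 8 x 36 mm, y -4..4. Foot: 56 mm long, 6 mm thick at the bottom, y -22..-4. Cheek: upright on the foot at the -x end, x -28..-22, y -22..-4, top 27 mm above the underside. Starts on its foot on the pallet.
- grip_d (a point): RIGHT-hand corner bracket, red-brown, 110 g, 36 mm tall, maybe absent; point: web centre, 18 mm above its underside. x along web, y out of its flat back, z up as it stands. Web 56 x 8 x 36 mm, y -4..4. Foot: 56 mm long, 6 mm thick at the bottom, y -22..-4. Cheek: upright on the foot at the +x end, x 22..28, y -22..-4, top 27 mm above the underside. Starts on its foot on the pallet.
- grip_e (a point): RIGHT-hand corner bracket, red-brown, 110 g, 36 mm tall, maybe absent; point: web centre, 18 mm above its underside. x along web, y out of its flat back, z up as it stands. Web 56 x 8 x 36 mm, y -4..4. Foot: 56 mm long, 6 mm thick at the bottom, y -22..-4. Cheek: upright on the foot at the +x end, x 22..28, y -22..-4, top 27 mm above the underside. Starts on its foot on the pallet.
- grip_f (a point): RIGHT-hand corner bracket, red-brown, 110 g, 36 mm tall, maybe absent; point: web centre, 18 mm above its underside. x along web, y out of its flat back, z up as it stands. Web 56 x 8 x 36 mm, y -4..4. Foot: 56 mm long, 6 mm thick at the bottom, y -22..-4. Cheek: upright on the foot at the +x end, x 22..28, y -22..-4, top 27 mm above the underside. Starts on its foot on the pallet.
- carrier: the kit carrier, fixed to the bench: aluminium base board 124 (x) x 244 (y) x 8 mm, origin at the centre of its underside, z up. At y = -110 and +110 mm stands a grey end post 90 (x) x 18 (y) mm whose top is 58 mm above the origin, with a steel locating pin in the middle.
- pin_a (a point): foot of a locating pin, on its axis in the plane of the post's top (carrier frame 0, -110, 58 mm). Pin 10 mm diameter for 8 mm, then tapering to 4 mm at its tip 18 mm above this point; vertical.
- pin_b (a point): foot of a locating pin, on its axis in the plane of the post's top (carrier frame 0, +110, 58 mm). Pin 10 mm diameter for 8 mm, then tapering to 4 mm at its tip 18 mm above this point; vertical.
- blue_tray: blue open tray for left-hand brackets, fixed on the carrier's base board, to one or the other side of the middle: 120 (x) x 100 (y) x 20 mm outside, walls and floor 3 mm, origin at the centre of its underside, axes parallel to the carrier's.
- yellow_tray: yellow open tray for right-hand brackets, fixed on the carrier's base board, to one or the other side of the middle: 120 (x) x 100 (y) x 20 mm outside, walls and floor 3 mm, origin at the centre of its underside, axes parallel to the carrier's.
- cover_grip (a point): centre of the loose cover plate's black bar handle. x across the handle (16 mm thick), y along it (64 mm) and along the plate, z up. Aluminium plate 100 (x) x 250 (y) x 6 mm, about 400 g. The point is 24 mm above the plate's underside, midway between its holes; the handle goes from the plate's top up to 42 mm above the underside. Lies flat on the bench at the start.
- hole_a (a point): centre of a 15 mm through hole of the cover plate, at the underside, -110 mm along the plate's y from the handle's centre and 24 mm below it. The plate may go on either way round.
- hole_b (a point): centre of a 15 mm through hole of the cover plate, at the underside, +110 mm along the plate's y from the handle's centre and 24 mm below it. The plate may go on either way round.
- pallet: shallow grey parts pallet the brackets start on, fixed to the bench: 190 (x) x 250 (y) mm, floor 3 mm thick, rim 8 mm high, 3 mm wide; origin at the centre of its underside.
- tape_mid (a point): middle of a yellow tape measure standing on the bench (32 x 82 x 60 mm), a bystander.
- marker_mid (a point): middle of a white paint marker with black cap lying on the bench (16 x 131 x 17 mm), a bystander.
- cover_plate: the cover plate itself; origin at the centre of its underside, axes as at its handle.

How it is judged:
On the way, in this order (a step that is already met when the one before it is completed fails the run):
1. every bracket is in the tray for its hand (x of grip_a in the frame of blue_tray between -0.057 and 0.057 m and y of grip_a in the frame of blue_tray between -0.047 and 0.047 m and z of grip_a in the frame of blue_tray between 0 and 0.046 m and x of grip_b in the frame of blue_tray between -0.057 and 0.057 m and y of grip_b in the frame of blue_tray between -0.047 and 0.047 m and z of grip_b in the frame of blue_tray between 0 and 0.046 m and x of grip_c in the frame of blue_tray between -0.057 and 0.057 m and y of grip_c in the frame of blue_tray between -0.047 and 0.047 m and z of grip_c in the frame of blue_tray between 0 and 0.046 m and x of grip_d in the frame of yellow_tray between -0.057 and 0.057 m and y of grip_d in the frame of yellow_tray between -0.047 and 0.047 m and z of grip_d in the frame of yellow_tray between 0 and 0.046 m and x of grip_e in the frame of yellow_tray between -0.057 and 0.057 m and y of grip_e in the frame of yellow_tray between -0.047 and 0.047 m and z of grip_e in the frame of yellow_tray between 0 and 0.046 m and x of grip_f in the frame of yellow_tray between -0.057 and 0.057 m and y of grip_f in the frame of yellow_tray between -0.047 and 0.047 m and z of grip_f in the frame of yellow_tray between 0 and 0.046 m), for 0.2 s.
2. the cover plate rests flush on both posts, over the pins (((horizontal distance between hole_a and pin_a below 0.005 m and horizontal distance between hole_b and pin_b below 0.005 m) or (horizontal distance between hole_a and pin_b below 0.005 m and horizontal distance between hole_b and pin_a below 0.005 m)) and z of hole_a in the frame of carrier between 0.055 and 0.0605 m and z of hole_b in the frame of carrier between 0.055 and 0.0605 m and angle between cover_grip's own z axis and vertical below 0.035 rad), for 0.2 s.
At the end, for the whole second after the job is handed in: Every bracket lies inside its tray (left-hand blue, right-hand yellow; web centre within the walls, under 46 mm above the tray's underside). The cover lies over both pins either way round, holes within 5 mm of the pins, flush within 2.5 mm on both posts, tilt under 0.035 rad, at rest (all of step 1 and all of step 2 and linear speed of cover_plate below 0.02 m/s); the robot touches nothing.
It fails at once if the tape was moved more than 4 cm (distance of tape_mid from where it was at the start of the episode above 0.04 m).
It fails at once if the marker was moved more than 4 cm (distance of marker_mid from where it was at the start of the episode above 0.04 m).
Of bracket_a, bracket_b, bracket_c, bracket_d, bracket_e, bracket_f only 4 to 6 are there at a start; the rules pass over those that are not, and their reading is None.
At some moment in a run one of bracket_a, bracket_b, bracket_c, bracket_d, bracket_e, bracket_f may be knocked a few centimetres aside while the robot is not near it.
Once in a run the grip may slacken for a moment while it holds something.
It also fails if it takes over 208 s, if anything falls off the work surface, if the arm or the gripper's body presses on something with over 40 N, if the wrist force passes 120 N, or if a joint passes its speed limit or range.

ROBOT

A 6-joint arm with a two-finger parallel gripper is mounted at the origin on the work surface; the furniture and walls round the work are solid. World frame = base frame: x ahead of the robot, y to its left, z up, the work surface at z = 0. Lengths are in m, angles in rad, forces in N, time in s.
With the tool pointing down it reaches from about 0.225 to 0.875 m from the base axis. Payload 3.4 kg.
Tool frame: the origin (TCP) lies between the finger pads; the fingertips stand 17 mm ahead of it and the grasp point (between the pads) lies 2 mm behind it; y points along the fingers, z is the direction in which the jaws open and shut, and the axes are right-handed (so a half turn about y gives the same grasp; the last joint's range is limited). The gripper opens to 85 mm and grips with 20 to 120 N. Pads are 22 mm wide; open, the fingers measure 114 mm over their backs; the gripper's body (76 mm by 85 mm) begins 54 mm behind the grasp point. The pads swing forward as they close: fully open they stand 13 mm farther back than shut.
Start: joints at [1.212, 0.276, 1.505, -0, 1.361, -0.121], TCP at [0.135, 0.559, 0.248] pointing down, gripper open.
Joint ranges: [-2.89, 2.89], [-0.75, 2.08], [0.22, 2.7], [-1.18, 4.32], [0.11, 2.71], [-2.7, 2.7]. Speed limits (rad/s): [2.57, 2.57, 3.14, 3.14, 3.14, 3.14].

INTERFACE

Orientations are given as a unit quaternion [w, x, y, z].
In Python, from rig import manip, get_image, camera_model, sign_off, spot_in, silhouettes, spot_point gives the robot as it stands.
- The arm moves only by the tool jog_arm, never from a script. Its argument "targets" is a list of rows, each a list of 3 entries, a list of its own where there are three numbers: the finger opening in m, from 0 to 0.0854, then the shift along the world's x, y, z in m, then the turn about the world's z in rad. In form: [[claw, [x, y, z], spin], ...]. A call has 1 to 10 rows; each row shifts and turns the commanded pose from where the row before left it; what a row does not reach is not made up. A row lasts 1/8 s, in which the tool goes at most 62.5 mm and 10.7 degrees, less where a joint would pass 70% of its speed; a pose out of reach is approached as far as the arm can. A call with a gripper value outside its range is refused whole. The fingers move at their own pace and stop on an object; "force" is the grip in N (left out, the last holds). Time passes only in rows, so rows that do not move let the fingers close. It gives the time, the measured TCP pose, the force and the opening at its end, in the units of the state.
- manip.get_state(): the state, without advancing time (a new reading comes with each control period).
- get_image(name): name is "scene" or "top" or "wrist"; returns (picture, depth): 384x512x3 uint8, red, green, blue; 384x512 float32, m along the optical axis (not along the pixel's ray), 0 where there is no reading.
- camera_model(name): a dict with "mtx" (3x3 intrinsics, pixels), "world_from_camera" (4x4, takes a point from camera to world coordinates). Camera axes: x right, y up, looking along -z (the intrinsics and any distortion apply to the point x, -y, -z); pixel columns grow to the right and rows downward; lengths in m; the calibration is good to about 2 mm. A picture is of the moment at which its call begins: read the wrist's pose just before it. camera_model takes no time and is no camera call; for the wrist camera it gives the pose at the moment of the call.
- sign_off(): hands the job in, once; it reports no verdict.
Trained networks look in the newest picture that a camera, given by its name, has taken for a name from the list of things; names that differ only in an ending like _2 or _b are one class to them, and where a whole thing is asked for, a point or a joint stands for the part that bears it (a point fixed in the world has none). Each returns a list of dicts, best first, with "score" (0 to 1); they miss things now and then, are a little off and sometimes report something else, mostly with a low value. They report only what shows in the picture. A call takes as long as a camera call.
- spot_in(name, camera): "position" ([column, row] in pixels, amid what is visible of it).
- silhouettes(name, camera): "mask" (384x512 bool, what is visible of it) and "position" ([column, row] in pixels, amid what is visible of it).
- spot_point(name, camera): "position" ([column, row] in pixels: a listed point, or the origin of a listed thing).
The state is a dict: "clock": time; "qpos": joint angles; "qd": joint speeds; "effort": joint torques, N m; "position": TCP position; "ee_rot": TCP orientation; "contact_force": force on the tool from outside, world axes, zero at the start; "moment": the same for the moment, N m; "width": finger opening in m.
Only numpy, scipy, OpenCV 4.12 (cv2) and the standard library are available. Lean on these libraries where they do the work, as an engineer would, in place of code of your own. Each camera call takes 0.05 s, during which the arm holds its last target.

## Working session

There is one attempt and no reset: what is moved stays moved. The work goes in short steps, Python scripts to look and compute and a tool call to move; the robot and the scene stay as the last step left them, time stands still between calls to the robot, and variables do not carry over. Pictures are saved under pics/ and viewed, and the job is handed in when it is done.

Besides the shell and the picture viewer there is one more tool, called after "Emit:" as name([rows], argument=value, ...), one row to a line, values as JSON. jog_arm: Moves the arm, as the interface text tells. Its arguments: {"type":"object","properties":{"targets":{"type":"array","items":{"type":"array"}},"force":{"type":"number"}},"required":["targets"]}

```bash
ls; mkdir -p pics
python3 - <<'E'
from rig import *
import cv2,numpy as np
print(manip.get_state())
for n in("scene","top","wrist"):
    im,d=get_image(n); cv2.imwrite(f"pics/{n}0.png",im[:,:,::-1]); np.savez(f"{n}0.npz",im=im,d=d)
    m=camera_model(n); print(n,m)
E
```

```text
pics
{'clock': 0.0, 'qpos': array([ 1.21199782e+00,  2.76614413e-01,  1.50613151e+00, -9.74322101e-06,
        1.36070138e+00, -1.20993765e-01]), 'qd': array([ 0.00027779,  0.00071011,  0.00305516, -0.00169003,  0.00124774,
       -0.00121468]), 'effort': array([ 8.31664397e-05, -4.16775620e+01, -2.45816481e+01,  6.81533652e-05,
        1.10006603e-02,  2.11638664e-06]), 'position': array([0.13528224, 0.55834928, 0.24742926]), 'ee_rot': array([-0.70147625,  0.70275173, -0.08403048,  0.08372542]), 'contact_force': array([-0.38617658,  1.40181582, -0.01476247]), 'moment': array([0.0049096 , 0.02099015, 0.02629831]), 'width': 0.08554525028356935}
scene {'mtx': array([[356.39136205,   0.        , 249.00609465],
       [  0.        , 356.39136205, 193.0656233 ],
       [  0.        ,   0.        ,   1.        ]]), 'world_from_camera': array([[ 0.88850255,  0.25160502, -0.38374228, -0.07659558],
       [-0.45883403,  0.4764243 , -0.74999415, -0.82377023],
       [-0.00587815,  0.84244573,  0.53874915,  0.73238134],
       [ 0.        ,  0.        ,  0.        ,  1.        ]])}
top {'mtx': 
[... 253 characters left out ...]
307, -0.00687913,  0.01570097,  0.12696032],
       [ 0.01532221,  0.05202712,  0.99852812,  1.56429625],
       [ 0.        ,  0.        ,  0.        ,  1.        ]])}
wrist {'mtx': array([[267.74050265,   0.        , 254.8960361 ],
       [  0.        , 267.74050265, 193.6237883 ],
       [  0.        ,   0.        ,   1.        ]]), 'world_from_camera': array([[ 2.35227520e-01, -9.28086005e-01, -2.88659628e-01,
         6.12557147e-02],
       [ 9.71939932e-01,  2.24343722e-01,  7.07294997e-02,
         5.75753111e-01],
       [-8.84083515e-04, -2.97197344e-01,  9.54815667e-01,
         3.73086009e-01],
       [ 0.00000000e+00,  0.00000000e+00,  0.00000000e+00,
         1.00000000e+00]])}
```

View pics/scene0.png

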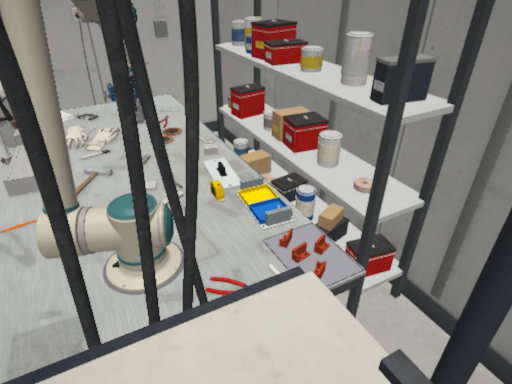

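View pics/top0.png

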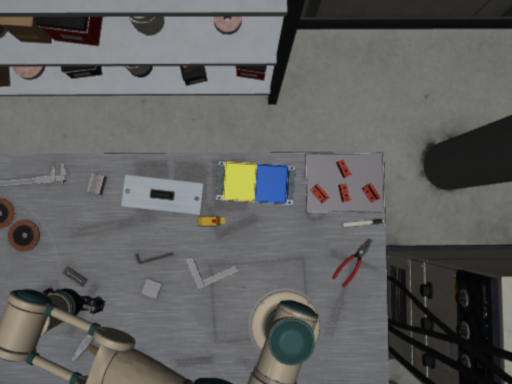

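View pics/wrist0.png

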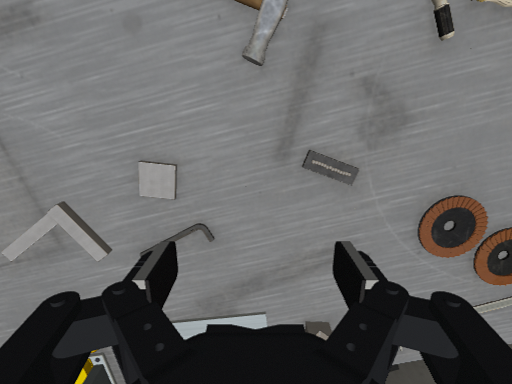

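```bash
cat > h.py <<'E'
from rig import *
import cv2,numpy as np
def ray(cam,px,m=None):
    m=m or camera_model(cam);K=m["mtx"];T=m["world_from_camera"]
    px=np.atleast_2d(np.array(px,float))
    x=(px[:,0]-K[0,2])/K[0,0]; y=(px[:,1]-K[1,2])/K[1,1]
    d=np.stack([x,-y,-np.ones_like(x)],1)@T[:3,:3].T
    return T[:3,3],d
def atz(cam,px,z,m=None):
    o,d=ray(cam,px,m); return o+d*((z-o[2])/d[:,2])[:,None]
def proj(cam,P,m=None):
    m=m or camera_model(cam);K=m["mtx"];T=np.linalg.inv(m["world_from_camera"])
    P=np.atleast_2d(P)@T[:3,:3].T+T[:3,3]
    return np.stack([K[0,0]*P[:,0]/-P[:,2]+K[0,2],K[1,1]*-P[:,1]/-P[:,2]+K[1,2]],1)
def cloud(cam,d,m=None):
    m=m or camera_model(cam)
    v,u=np.mgrid[:d.shape[0],:d.shape[1]]
    o,dd=ray(cam,np.stack([u.ravel(),v.ravel()],1),m)
    return (o+dd*d.reshape(-1,1)).reshape(*d.shape,3)
E
python3 - <<'E'
from h import *
z=np.load("top0.npz");im,d=z["im"],z["d"]
C=cloud("top",d)
def med(m): 
    p=C[m&(d>0)]; return p
hsv=cv2.cvtColor(im,cv2.COLOR_RGB2HSV)
H,S,V=[hsv[...,i].astype(int) for i in range(3)]
roi=np.zeros(d.shape,bool);roi[150:230,110:390]=1
for n,m in dict(yellow=(H>22)&(H<35)&(S>120),blue=(H>100)&(H<125)&(S>130),red=((H<12)|(H>172))&(S>120)).items():
    k,l,st,ce=cv2.connectedComponentsWithStats((m&roi).astype(np.uint8))
    for i in range(1,k):
        if st[i,4]>25:
            p=C[l==i]; print(n,st[i],ce[i].round(1),p.min(0).round(3),p.max(0).round(3),np.median(p,0).round(3), cv2.minAreaRect(p[:,:2].astype(np.float32)))
for px in [(162,180),(130,193),(195,200),(162,195),(310,165),(256,163),(256,202),(219,180),(293,180)]:
    print(px,C[px[1],px[0]].round(3))
big=cv2.resize(im[140:230,110:400],None,fx=2.7,fy=2.7,interpolation=cv2.INTER_CUBIC); cv2.imwrite("pics/top0z.png",big[:,:,::-1])
E
```

```text
yellow [ 223  162   33   39 1181] [238.9 181. ] [ 0.339  0.09  -0.009] [0.518 0.192 1.564] [0.455 0.141 0.012] ((0.4290216863155365, 0.14314502477645874), (0.09836547076702118, 0.17728480696678162), 85.73727416992188)
blue [ 255  164   33   39 1171] [271.3 183.2] [ 0.339 -0.012  0.001] [0.508 0.127 1.564] [0.448 0.039 0.012] ((0.41700130701065063, 0.047918837517499924), (0.11464256048202515, 0.19034092128276825), 75.70787048339844)
red [337 160  14  17 122] [343.3 168.4] [ 0.466 -0.211  0.001] [ 0.521 -0.17   0.048] [ 0.492 -0.188  0.028] ((0.49434635043144226, -0.1906459629535675), (0.05256116762757301, 0.02715572901070118), 25.387653350830078)
red [311 185  18  17 155] [319.2 193.1] [ 0.339 -0.136  0.002] [0.439 0.127 1.564] [ 0.415 -0.112  0.014] ((0.3919197916984558, -0.00011064112186431885), (0.05340991169214249, 0.2701265513896942), 11.453326225280762)
red [339 184  12  18 121] [344.  192.5] [ 0.389 -0.207 -0.   ] [ 0.444 -0.175  0.048] [ 0.416 -0.189  0.027] ((0.4170204997062683, -0.19221451878547668), (0.053145818412303925, 0.02686716802418232), 12.11859130859375)
red [363 184  17  18 173] [370.7 192.5] [ 0.339 -0.298  0.001] [0.442 0.127 1.564] [ 0.415 -0.275  0.015] ((0.3918730616569519, -0.0831390917301178), (0.05407964438199997, 0.42994824051856995), 6.975143909454346)
(162, 180) [ 0.462  0.388 -0.006]
(130, 193) [0.42  0.486 0.011]
(195, 200) [ 0.397  0.282 -0.   ]
(162, 195) [0.412 0.381 0.035]
(310, 165) [ 0.506 -0.086  0.007]
(256, 163) [ 0.514  0.086 -0.006]
(256, 202) [0.389 0.088 0.003]
(219, 180) [0.455 0.202 0.065]
(293, 180) [ 0.454 -0.026  0.058]
```

View pics/top0z.png

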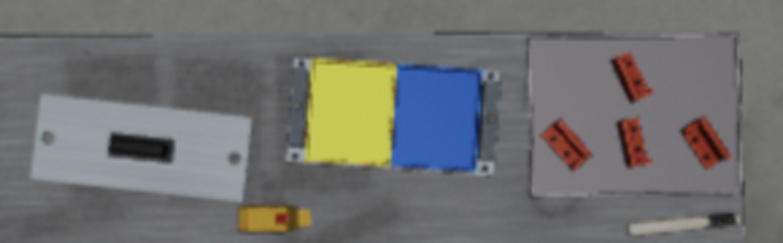

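Emit:
jog_arm([
  [0.085,[0.03,-0.051,0.006],0.026],
  [0.085,[0.03,-0.051,0.006],0.026],
  [0.085,[0.03,-0.051,0.006],0.026],
  [0.085,[0.03,-0.051,0.006],0.026],
  [0.085,[0.03,-0.051,0.006],0.026],
  [0.085,[0.03,-0.051,0.006],0.026],
  [0.085,[0.03,-0.051,0.006],0.026],
  [0.085,[0.03,-0.051,0.006],0.026],
  [0.085,[0.03,-0.051,0.006],0.026],
  [0.085,[0,0,0],0],
])

```text
clock: 1.4
position: [0.4075, 0.0964, 0.3024]
ee_rot: [-0.707, 0.708, -0.003, 0.004]
contact_force: [-0.2, 0.1, -0.4]
width: 0.0854
```

```bash
cat >> h.py <<'E'
def snap(cam,tag):
    m=camera_model(cam); im,d=get_image(cam); np.savez(f"{tag}.npz",im=im,d=d,K=m["mtx"],T=m["world_from_camera"])
    cv2.imwrite(f"pics/{tag}.png",im[:,:,::-1]); s=manip.get_state(); print(s["clock"],s["position"].round(4),s["qpos"].round(2)); return im,d,m
def load(tag):
    z=np.load(f"{tag}.npz"); return z["im"],z["d"],dict(mtx=z["K"],world_from_camera=z["T"])
def jaw():
    w,x,y,z=manip.get_state()["ee_rot"]; return np.degrees(np.arctan2(2*(y*z-w*x),2*(x*z+w*y)))
E
python3 - <<'E'
from h import *
snap("wrist","w1"); print(jaw())
E
```

```text
1.45 [0.406  0.0984 0.3021] [ 0.07  0.    1.7   0.    1.44 -1.49]
89.50640163315535
```

View pics/w1.png

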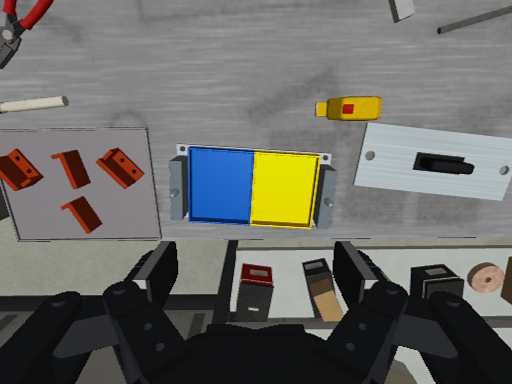

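Emit:
jog_arm([
  [0.085,[0,-0.055,0],0],
  [0.085,[0,-0.055,0],0],
  [0.085,[0,-0.055,0],0],
  [0.085,[0,-0.055,0],0],
  [0.085,[0,-0.055,-0.01],0],
  [0.085,[0,-0.015,-0.03],0],
  [0.085,[0,0,-0.03],0],
  [0.085,[0,0,0],0],
])

```text
clock: 2.45
position: [0.4041, -0.1876, 0.2302]
ee_rot: [0.709, -0.706, 0.003, 0.001]
contact_force: [-0.4, 0.0, 0.8]
width: 0.0851
```

Run:
```python
from h import *
im,d,m=snap("wrist","w2"); print(jaw())
r=spot_in("grip_a","wrist"); print(r)
for n in("grip_a","grip_d"): print(n,spot_point(n,"wrist"))
```

```text
2.5 [ 0.4052 -0.1884  0.2318] [-0.59  0.09  1.78  0.    1.27 -2.16]
89.88809529430115
[{'position': [250.4, 179.9], 'score': 0.96}, {'position': [310.3, 180.0], 'score': 0.85}, {'position': [254.0, 230.6], 'score': 0.58}]
grip_a [{'position': [180.7, 183.2], 'score': 0.77}, {'position': [258.2, 235.3], 'score': 0.69}, {'position': [262.5, 180.0], 'score': 0.59}]
grip_d [{'position': [180.7, 183.2], 'score': 0.77}, {'position': [258.2, 235.3], 'score': 0.69}, {'position': [262.5, 180.0], 'score': 0.59}]
```

View pics/w2.png

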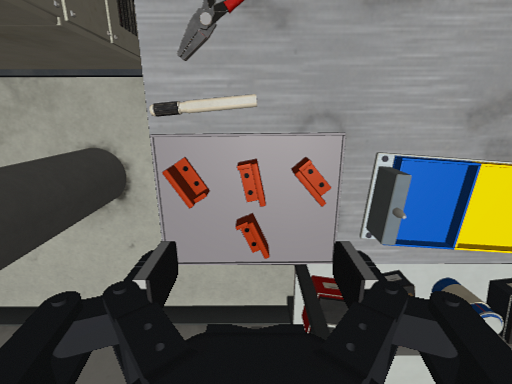

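```bash
cat >> h.py <<'E'
from scipy.optimize import minimize
def fitbr(tag,box=None,z0=0.003,verbose=True,dz=0.0):
    im,d,m=load(tag); C=cloud("wrist",d,m)
    hsv=cv2.cvtColor(im,cv2.COLOR_RGB2HSV);H,S,V=[hsv[...,i].astype(int) for i in range(3)]
    red=((H<12)|(H>172))&(S>120)&(d>0)&(C[...,2]>-0.02)&(C[...,2]<0.12)
    k,l,st,ce=cv2.connectedComponentsWithStats(red.astype(np.uint8)); out=[]
    for i in range(1,k):
        if st[i,4]<150: continue
        P=C[l==i]; P=P[(P[:,2]>z0+0.001)]
        if len(P)<60: continue
        h=P[:,2]-z0-dz
        best=None
        for hand in(-1,1):
            # model height map test
            def cost(p,hand=hand):
                c,s=np.cos(p[2]),np.sin(p[2]); X=(P[:,0]-p[0])*c+(P[:,1]-p[1])*s; Y=-(P[:,0]-p[0])*s+(P[:,1]-p[1])*c
                def box(x0,x1,y0,y1,h1):
                    dx=np.maximum(np.maximum(x0-X,X-x1),0);dy=np.maximum(np.maximum(y0-Y,Y-y1),0)
                    dzz=np.maximum(h-h1,0); out=np.sqrt(dx**2+dy**2+dzz**2)
                    ins=np.minimum(np.minimum(np.minimum(X-x0,x1-X),np.minimum(Y-y0,y1-Y)),h1-h); return np.where(out>0,out,np.maximum(ins,0))
                cx=(-.028,-.022) if hand<0 else (.022,.028)
                def u(a): return a
                D=np.minimum(np.minimum(box(-.028,.028,-.004,.004,.036),box(-.028,.028,-.022,-.004,.006)),box(*cx,-.022,-.004,.027))
                # inside: use max of signed depth approx -> points inside any box penalised by depth
                return np.minimum(D,.008).dot(np.minimum(D,.008))/len(P)*1e6
            c0=P.mean(0)
            hi=P[h>0.031]
            pc=hi[:,:2] if len(hi)>20 else P[:,:2]
            w,v=np.linalg.eigh(np.cov(pc.T)); a0=np.arctan2(v[1,1],v[0,1])
            for a in(a0,a0+np.pi):
                for sh in((0,0),):
                    r=minimize(cost,[*pc.mean(0),a],method="Nelder-Mead",options=dict(xatol=1e-5,fatol=1e-4,initial_simplex=[[*pc.mean(0),a],[pc.mean(0)[0]+.006,pc.mean(0)[1],a],[pc.mean(0)[0],pc.mean(0)[1]+.006,a],[*pc.mean(0),a+.2]]))
                    if verbose: print("   ",hand,round(np.degrees(a)),round(r.fun,2))
                    if best is None or r.fun<best[0]: best=(r.fun,hand,r.x)
        f,hand,p=best
        print("px",ce[i].round(),"n",len(P),"LEFT" if hand<0 else "RIGHT","xy",p[:2].round(4),"yaw",round(np.degrees(p[2])%360,1),"cost",round(f,2),"zmax",np.percentile(P[:,2],97).round(4))
        out.append((hand,p))
    return out
E
python3 - <<'E'
from h import *
im,d,m=load("w2"); C=cloud("wrist",d,m)
print("pallet z",np.median(C[150:160,215:235,2]),"bench z",np.median(C[110:120,280:320,2]))
fitbr("w2")
big=cv2.resize(im[135:265,150:350],None,fx=4,fy=4,interpolation=cv2.INTER_CUBIC); cv2.imwrite("pics/w2z.png",big[:,:,::-1])
E
```

```text
pallet z 0.0028687925978237994 bench z -0.0003527755377525088
    -1 -147 0.36
    -1 33 14.98
    1 -147 4.12
    1 33 14.9
px [186. 182.] n 1183 LEFT xy [ 0.4194 -0.2833] yaw 212.9 cost 0.36 zmax 0.0397
    -1 -168 19.2
    -1 12 0.43
    1 -168 18.88
    1 12 4.08
px [252. 181.] n 780 LEFT xy [ 0.4149 -0.1839] yaw 11.6 cost 0.43 zmax 0.0397
    -1 -139 4.36
    -1 41 17.8
    1 -139 0.4
    1 41 18.14
px [311. 179.] n 818 RIGHT xy [ 0.4199 -0.1198] yaw 220.6 cost 0.4 zmax 0.0396
    -1 -155 19.85
    -1 25 0.26
    1 -155 19.34
    1 25 5.11
px [253. 234.] n 705 LEFT xy [ 0.4901 -0.1836] yaw 24.3 cost 0.26 zmax 0.0397
```

View pics/w2z.png

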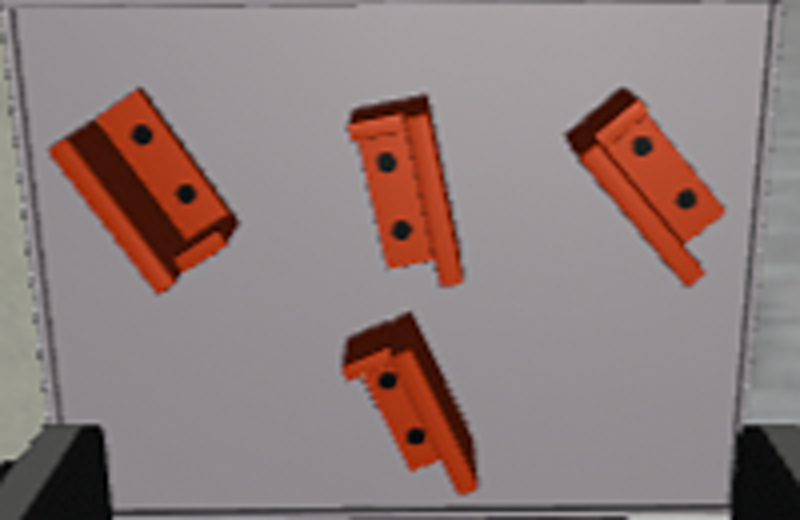

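```bash
python3 - <<'E'
from h import *
im,d,m=load("w1"); C=cloud("wrist",d,m)
hsv=cv2.cvtColor(im,cv2.COLOR_RGB2HSV);H,S,V=[hsv[...,i].astype(int) for i in range(3)]
roi=np.zeros(d.shape,bool);roi[135:240,160:340]=1
for n,mm in dict(yellow=(H>22)&(H<35)&(S>120),blue=(H>100)&(H<125)&(S>130)).items():
    P=C[mm&roi]; P=P[(P[:,2]>0.005)&(P[:,2]<.04)]
    print(n,len(P),np.percentile(P,[0.5,99.5],axis=0).round(4),cv2.minAreaRect(P[:,:2].astype(np.float32)))
g=roi&(C[...,2]>.054)&(C[...,2]<.064)
k,l,st,ce=cv2.connectedComponentsWithStats(g.astype(np.uint8))
for i in range(1,k):
    if st[i,4]>60: P=C[l==i]; print("post",ce[i],st[i],np.median(P,0).round(4),P.mean(0).round(4),cv2.minAreaRect(P[:,:2].astype(np.float32)))
g=roi&(C[...,2]>.064)&(C[...,2]<.09); ys,xs=np.nonzero(g); print([(x,y,*C[y,x].round(4)) for x,y in zip(xs,ys)][:30])
# cover
for n in("pin_a","hole_a","cover_grip","carrier","blue_tray","yellow_tray"):
    get=None
E
python3 - <<'E'
from h import *
im,d,m=load("w1")
big=cv2.resize(im[110:250,160:512],None,fx=2.2,fy=2.2,interpolation=cv2.INTER_CUBIC); cv2.imwrite("pics/w1z.png",big[:,:,::-1])
E
```

```text
yellow 4600 [[0.3927 0.0886 0.009 ]
 [0.514  0.1918 0.029 ]] ((0.453870952129364, 0.14225558936595917), (0.10402917116880417, 0.1202753409743309), 85.82735443115234)
blue 4799 [[ 0.3845 -0.0111  0.009 ]
 [ 0.5065  0.0911  0.029 ]] ((0.4464002847671509, 0.039603814482688904), (0.10009190440177917, 0.12044059485197067), 85.8156967163086)
post [175.64542936 189.29639889] [169 160  14  60 722] [ 0.4371 -0.0188  0.0577] [ 0.4398 -0.0191  0.0576] ((0.4416595995426178, -0.020170383155345917), (0.01869647391140461, 0.08974539488554001), 85.8833236694336)
post [325.95217391 198.23188406] [316 170  21  59 690] [0.453  0.1982 0.0578] [0.4555 0.1984 0.0578] ((0.45770925283432007, 0.19893504679203033), (0.018711933866143227, 0.08954408764839172), 85.48770141601562)
[(np.int64(172), np.int64(190), np.float64(0.4378), np.float64(-0.0217), np.float64(0.066)), (np.int64(173), np.int64(190), np.float64(0.4373), np.float64(-0.0198), np.float64(0.0677)), (np.int64(174), np.int64(190), np.float64(0.4376), np.float64(-0.0187), np.float64(0.0665)), (np.int64(175), np.int64(190), np.float64(0.4377), np.floa
[... 1747 characters left out ...]
(0.4401), np.float64(-0.0172), np.float64(0.0728)), (np.int64(175), np.int64(193), np.float64(0.4409), np.float64(-0.0166), np.float64(0.0703)), (np.int64(176), np.int64(193), np.float64(0.4418), np.float64(-0.0161), np.float64(0.0675)), (np.int64(177), np.int64(193), np.float64(0.4424), np.float64(-0.0153), np.float64(0.0654)), (np.int64(170), np.int64(194), np.float64(0.441), np.float64(-0.0223), np.float64(0.0744)), (np.int64(171), np.int64(194), np.float64(0.4407), np.float64(-0.0206), np.float64(0.0754)), (np.int64(172), np.int64(194), np.float64(0.4407), np.float64(-0.0191), np.float64(0.0757)), (np.int64(173), np.int64(194), np.float64(0.4412), np.float64(-0.0183), np.float64(0.074))]
```

View pics/w1z.png

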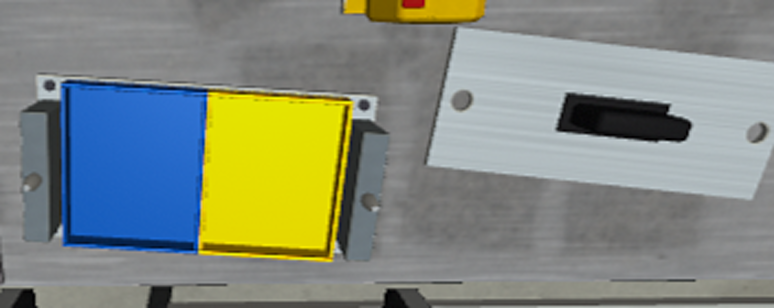

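Emit:
jog_arm([
  [0.085,[0.0085,0.0006,0],-0.181],
  [0.085,[0.0085,0.0006,0],-0.181],
  [0.085,[0.0085,0.0006,0],-0.181],
  [0.085,[0.0085,0.0006,0],-0.181],
  [0.085,[0.0085,0.0006,0],-0.181],
  [0.085,[0.0085,0.0006,0],-0.181],
  [0.085,[0.0085,0.0006,0],-0.181],
  [0.085,[0.0085,0.0006,0],-0.181],
  [0.085,[0.0085,0.0006,0],-0.181],
  [0.085,[0.0085,0.001,0],-0.181],
])

```text
clock: 3.9
position: [0.4915, -0.1835, 0.2338]
ee_rot: [-0.435, 0.434, -0.557, 0.559]
contact_force: [0.5, -0.2, -0.9]
width: 0.0848
```

Emit:
jog_arm([
  [0.06,[0,0,-0.01],-0.181],
  [0.045,[0,0,-0.01],-0.181],
  [0.045,[0,0,-0.01],-0.181],
  [0.045,[0,0,-0.01],-0.181],
  [0.045,[0,0,-0.01],-0.181],
  [0.045,[0,0,0],0],
  [0.045,[0,0,0],0],
])

```text
clock: 4.78
position: [0.4911, -0.1838, 0.1834]
ee_rot: [-0.15, 0.149, -0.691, 0.692]
contact_force: [0.4, -0.4, 0.3]
width: 0.0452
```

Run:
```python
from h import *
im,d,m=snap("wrist","w3"); print(jaw())
fitbr("w3",verbose=False)
```

```text
4.825 [ 0.4911 -0.1838  0.1833] [-0.49  0.25  1.72 -0.    1.18  0.65]
-65.63866098503809
px [261. 182.] n 1162 LEFT xy [ 0.4902 -0.1832] yaw 25.0 cost 0.44 zmax 0.0395
px [174. 215.] n 1119 RIGHT xy [ 0.4195 -0.1185] yaw 220.7 cost 0.28 zmax 0.0394
px [234. 239.] n 1043 LEFT xy [ 0.4147 -0.1823] yaw 11.8 cost 0.45 zmax 0.0392
px [289. 259.] n 324 LEFT xy [ 0.4204 -0.2832] yaw 214.1 cost 0.4 zmax 0.03
```

View pics/w3.png

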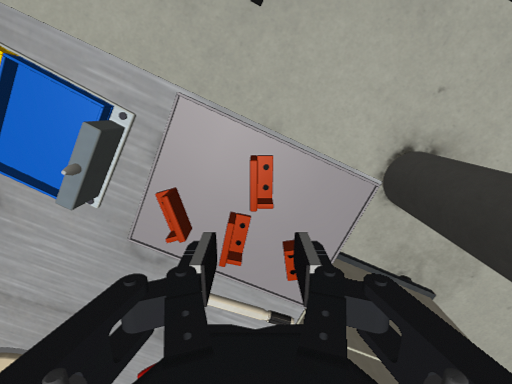

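Emit:
jog_arm([
  [0.045,[0,0,-0.04],0],
  [0.045,[0,0,-0.04],0],
  [0.045,[0,0,-0.035],0],
  [0.045,[0,0,-0.02],0],
  [0.045,[0,0,-0.01],0],
  [0.045,[0,0,-0.005],0],
  [0.045,[0,0,0],0],
], force=60)

```text
clock: 5.7
position: [0.4909, -0.184, 0.0328]
ee_rot: [-0.149, 0.148, -0.691, 0.692]
contact_force: [0.1, 0.0, 0.9]
width: 0.0449
```

Emit:
jog_arm([
  [0.02,[0,0,0],0],
  [0,[0,0,0],0],
  [0,[0,0,0],0],
  [0,[0,0,0],0],
  [0,[0,0,0],0],
])

```text
clock: 6.32
position: [0.4909, -0.184, 0.0331]
ee_rot: [-0.149, 0.148, -0.691, 0.692]
contact_force: [0.2, -0.0, 5.4]
width: 0.007
```

Emit:
jog_arm([
  [0,[0,0,0.02],0],
  [0,[0,0,0.04],0],
  [0,[0,0,0.06],0],
  [0,[-0.002,0.0368,0],0.1787],
  [0,[-0.002,0.0368,0],0.1787],
  [0,[-0.002,0.0368,0],0.1787],
  [0,[-0.002,0.0368,0],0.1787],
  [0,[-0.002,0.0368,0],0.1787],
  [0,[-0.002,0.0368,0],0.1787],
  [0,[0,0,0],0],
])

```text
clock: 7.58
position: [0.4776, 0.039, 0.152]
ee_rot: [0.481, -0.482, 0.518, -0.517]
contact_force: [-0.8, -0.7, -1.4]
width: 0.0067
```

Run:
```python
from h import *
im,d,m=snap("wrist","w4"); print(jaw(),manip.get_state()["width"],manip.get_state()["contact_force"])
```

```text
7.625 [0.478  0.0378 0.1521] [-0.07  0.21  1.85 -0.    1.08  0.01]
-4.274448042185023 0.006630655096691115 [ 0.75955305 -0.34114971 -1.11954223]
```

View pics/w4.png

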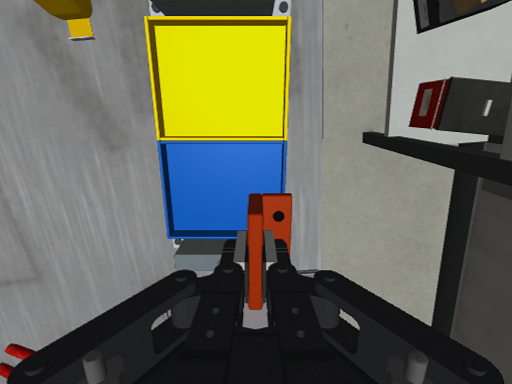

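Emit:
jog_arm([
  [0,[0,0,-0.045],0],
  [0,[0,0,-0.035],0],
  [0,[0,0,-0.02],0],
  [0,[0,0,-0.007],0],
  [0,[0,0,-0.003],0],
  [0,[0,0,0],0],
])

```text
clock: 8.38
position: [0.4791, 0.0367, 0.0429]
ee_rot: [-0.481, 0.48, -0.518, 0.519]
contact_force: [0.9, -0.3, -0.2]
width: 0.0063
```

Emit:
jog_arm([
  [0.018,[0,0,0],0],
  [0.018,[0,0,0],0],
  [0.018,[0,0,0],0],
  [0.018,[0,0,0.04],0],
  [0.03,[0,0,0.06],0],
  [0.045,[0,0,0.02],0],
  [0.045,[0,0,0],0],
])

```text
clock: 9.25
position: [0.4796, 0.0371, 0.1641]
ee_rot: [-0.482, 0.48, -0.517, 0.52]
contact_force: [0.1, 0.0, -0.5]
width: 0.045
```

Run:
```python
from h import *
im,d,m=snap("wrist","w5"); print(jaw())
fitbr("w5",verbose=False,z0=0.011)
```

```text
9.3 [0.4784 0.0371 0.1625] [-0.07  0.2   1.84 -0.    1.1   0.01]
-4.33529598459769
px [262. 189.] n 1355 LEFT xy [0.4779 0.0365] yaw 85.9 cost 0.36 zmax 0.0476
px [219. 303.] n 489 RIGHT xy [ 0.4305 -0.1093] yaw 220.9 cost 2.48 zmax 0.0394
px [ 22. 343.] n 64 LEFT xy [ 0.1571 -0.1541] yaw 149.7 cost 2.97 zmax 0.014
```

View pics/w5.png

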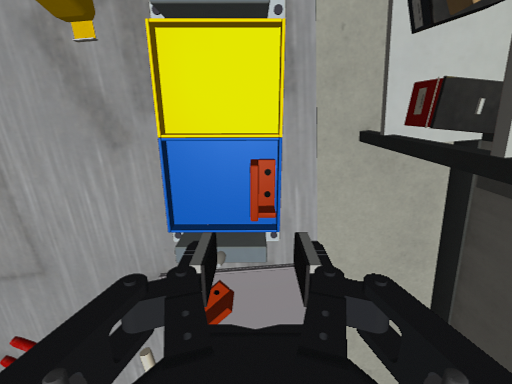

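Emit:
jog_arm([
  [0.045,[-0.0083,-0.0458,0],-0.1314],
  [0.045,[-0.0083,-0.0458,0],-0.1314],
  [0.045,[-0.0083,-0.0458,0],-0.1314],
  [0.045,[-0.0083,-0.0458,0],-0.1314],
  [0.045,[-0.0083,-0.0458,0],-0.1314],
  [0.045,[-0.0083,-0.0458,0],-0.1314],
  [0.045,[-0.0082,-0.0456,0],-0.1316],
  [0.045,[0,0,0],0],
])

```text
clock: 10.3
position: [0.4193, -0.2857, 0.1602]
ee_rot: [0.198, -0.2, 0.679, -0.678]
contact_force: [-0.9, 0.5, 0.1]
width: 0.0454
```

Run:
```python
from h import *
im,d,m=snap("wrist","w6"); print(jaw())
fitbr("w6",verbose=False)
```

```text
10.35 [ 0.4193 -0.2837  0.1603] [-0.73  0.24  1.78  0.    1.12  0.27]
-57.17618826219843
px [101.  93.] n 1876 RIGHT xy [ 0.4193 -0.1187] yaw 220.8 cost 0.28 zmax 0.0395
px [171. 139.] n 2045 LEFT xy [ 0.4147 -0.183 ] yaw 11.6 cost 0.35 zmax 0.0394
px [245. 183.] n 1221 LEFT xy [ 0.4193 -0.2827] yaw 212.2 cost 0.43 zmax 0.0396
px [ 74. 296.] n 537 LEFT xy [ 0.185  -0.1758] yaw 303.7 cost 12.07 zmax 0.0145
```

View pics/w6.png

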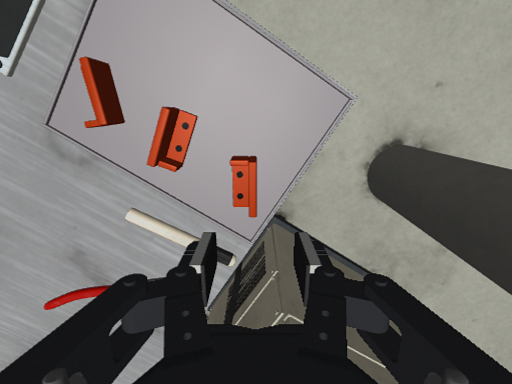

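Emit:
jog_arm([
  [0.045,[0,0,-0.045],0],
  [0.045,[0,0,-0.04],0],
  [0.045,[0,0,-0.025],0],
  [0.045,[0,0,-0.012],0],
  [0.045,[0,0,-0.006],0],
  [0.045,[0,0,0],0],
  [0.02,[0,0,0],0],
  [0,[0,0,0],0],
  [0,[0,0,0],0],
  [0,[0,0,0],0],
])

```text
clock: 11.6
position: [0.4208, -0.2836, 0.035]
ee_rot: [-0.201, 0.2, -0.678, 0.678]
contact_force: [0.5, 0.5, 6.1]
width: 0.0068
```

Emit:
jog_arm([
  [0,[0,0,0],0],
  [0,[0,0,0],0],
])

```text
clock: 11.85
position: [0.4208, -0.2837, 0.035]
ee_rot: [-0.201, 0.2, -0.678, 0.678]
contact_force: [0.6, 0.3, 5.6]
width: 0.0068
```

Emit:
jog_arm([
  [0,[0,0,0.02],0],
  [0,[0,0,0.045],0],
  [0,[0,0,0.055],0],
  [0,[-0.0008,0.0464,0],0.1316],
  [0,[-0.0008,0.0464,0],0.1316],
  [0,[-0.0008,0.0464,0],0.1316],
  [0,[-0.0008,0.0464,0],0.1316],
  [0,[-0.0008,0.0464,0],0.1316],
  [0,[-0.0008,0.0464,0],0.1316],
  [0,[-0.001,0.0466,0],0.132],
])

```text
clock: 13.1
position: [0.4143, 0.043, 0.1541]
ee_rot: [-0.482, 0.482, -0.517, 0.517]
contact_force: [0.8, -0.3, -1.5]
width: 0.0065
```

Emit:
jog_arm([
  [0,[0,0,0],0],
])

```text
clock: 13.22
position: [0.4137, 0.0442, 0.154]
ee_rot: [0.482, -0.482, 0.517, -0.517]
contact_force: [-0.9, -0.2, -1.7]
width: 0.0067
```

Run:
```python
from h import *
im,d,m=snap("wrist","w7"); print(jaw(),manip.get_state()["width"])
```

```text
13.275 [0.4141 0.0426 0.154 ] [-0.06  0.12  1.97 -0.    1.05  0.01]
-4.095168020442928 0.007237272884310254
```

View pics/w7.png

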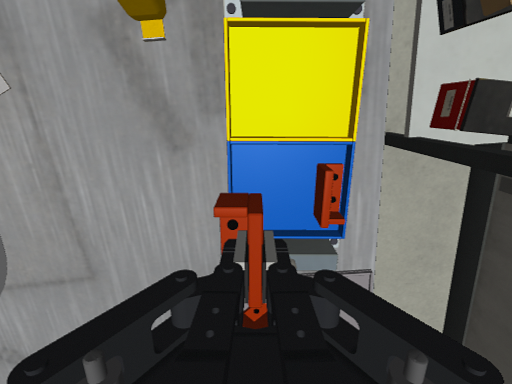

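Emit:
jog_arm([
  [0,[0,0,-0.045],0],
  [0,[0,0,-0.035],0],
  [0,[0,0,-0.02],0],
  [0,[0,0,-0.007],0],
  [0,[0,0,-0.003],0],
  [0,[0,0,0],0],
  [0.018,[0,0,0],0],
  [0.018,[0,0,0],0],
  [0.018,[0,0,0],0],
  [0.018,[0,0,0.04],0],
])

```text
clock: 14.52
position: [0.4124, 0.0418, 0.083]
ee_rot: [0.48, -0.483, 0.52, -0.517]
contact_force: [1.0, 0.0, 0.8]
width: 0.0181
```

Emit:
jog_arm([
  [0.03,[0,0,0.06],0],
  [0.045,[0,0,0.02],0],
  [0.045,[0,0,0],0],
])

```text
clock: 14.9
position: [0.4158, 0.0417, 0.1659]
ee_rot: [-0.482, 0.48, -0.517, 0.519]
contact_force: [0.1, 0.2, -1.1]
width: 0.0448
```

Run:
```python
from h import *
im,d,m=snap("wrist","w8"); print(jaw())
fitbr("w8",verbose=False,z0=0.011)
```

```text
14.95 [0.4146 0.0417 0.1645] [-0.07  0.11  1.95 -0.    1.08  0.01]
-4.243593777212303
px [322. 188.] n 1374 LEFT xy [0.4786 0.0365] yaw 85.6 cost 0.29 zmax 0.0477
px [246. 186.] n 1245 LEFT xy [0.4142 0.0407] yaw 265.1 cost 0.42 zmax 0.0476
px [263. 306.] n 905 RIGHT xy [ 0.4192 -0.1189] yaw 220.8 cost 1.3 zmax 0.0394
```

Emit:
jog_arm([
  [0.045,[0,-0.0281,0],-0.1619],
  [0.045,[0,-0.0281,0],-0.1619],
  [0.045,[0,-0.0281,0],-0.1619],
  [0.045,[0,-0.0281,0],-0.1619],
  [0.045,[0,-0.0281,0],-0.1619],
  [0.045,[0,-0.0281,0],-0.1619],
  [0.045,[0,-0.0281,0],-0.1619],
  [0.045,[0,-0.0281,0],-0.1617],
  [0.045,[0,0,0],0],
])

```text
clock: 16.08
position: [0.4139, -0.1841, 0.1624]
ee_rot: [0.07, -0.071, 0.704, -0.703]
contact_force: [-0.3, 0.3, 0.5]
width: 0.045
```

Run:
```python
from h import *
im,d,m=snap("wrist","w9"); print(jaw())
fitbr("w9",verbose=False)
```

```text
16.125 [ 0.4136 -0.1829  0.1626] [-0.57  0.16  1.89  0.    1.09  0.8 ]
-78.4560049756381
px [35. 65.] n 1956 LEFT xy [0.4885 0.0323] yaw 76.6 cost 21.12 zmax 0.0474
px [ 28. 148.] n 1413 LEFT xy [0.4138 0.0335] yaw 264.4 cost 25.2 zmax 0.0474
px [189. 172.] n 1350 RIGHT xy [ 0.4196 -0.1185] yaw 220.6 cost 0.31 zmax 0.0396
px [262. 186.] n 1325 LEFT xy [ 0.4148 -0.1825] yaw 11.8 cost 0.43 zmax 0.0395
```

Emit:
jog_arm([
  [0.03,[0,0,-0.045],0],
  [0.03,[0,0,-0.04],0],
  [0.03,[0,0,-0.025],0],
  [0.03,[0,0,-0.012],0],
  [0.03,[0,0,-0.006],0],
  [0.03,[0,0,0],0],
  [0.02,[0,0,0],0],
  [0,[0,0,0],0],
  [0,[0,0,0],0],
  [0,[0,0,0],0],
])

```text
clock: 17.38
position: [0.4153, -0.1835, 0.0372]
ee_rot: [-0.072, 0.071, -0.703, 0.704]
contact_force: [-0.3, 0.1, 6.0]
width: 0.0066
```

Emit:
jog_arm([
  [0,[0,0,0],0],
  [0,[0,0,0],0],
])

```text
clock: 17.62
position: [0.4153, -0.1835, 0.0372]
ee_rot: [-0.072, 0.071, -0.703, 0.704]
contact_force: [-0.7, -0.1, 7.0]
width: 0.0068
```

Emit:
jog_arm([
  [0,[0,0,0.05],0],
  [0,[0,0,0.07],0],
  [0,[0.004,0.0278,0],0.1619],
  [0,[0.004,0.0278,0],0.1619],
  [0,[0.004,0.0278,0],0.1619],
  [0,[0.004,0.0278,0],0.1619],
  [0,[0.004,0.0278,0],0.1619],
  [0,[0.004,0.0278,0],0.1619],
  [0,[0.004,0.0278,0],0.1619],
  [0,[0.004,0.0279,0],0.1617],
])

```text
clock: 18.88
position: [0.4464, 0.0402, 0.1487]
ee_rot: [0.482, -0.483, 0.517, -0.517]
contact_force: [0.5, 0.0, -0.4]
width: 0.0065
```

Emit:
jog_arm([
  [0,[0,0,0],0],
])

```text
clock: 19.0
position: [0.4464, 0.0406, 0.1487]
ee_rot: [0.482, -0.482, 0.518, -0.518]
contact_force: [-0.7, -0.4, -1.6]
width: 0.0067
```

Run:
```python
from h import *
im,d,m=snap("wrist","w10"); print(jaw(),manip.get_state()["width"])
fitbr("w10",verbose=False,z0=0.011)
```

```text
19.05 [0.4463 0.0397 0.1487] [-0.07  0.17  1.92 -0.    1.05  0.01]
-4.2302256329929495 0.00629550052204537
px [215. 191.] n 1415 LEFT xy [0.4144 0.0407] yaw 265.5 cost 0.35 zmax 0.0476
px [296. 194.] n 1448 LEFT xy [0.4783 0.0366] yaw 84.9 cost 7.11 zmax 0.1197
px [251. 316.] n 357 LEFT xy [ 0.4362 -0.1048] yaw 217.9 cost 2.39 zmax 0.0389
```

View pics/w10.png

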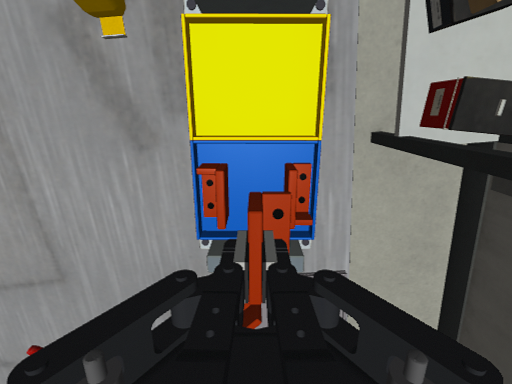

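Emit:
jog_arm([
  [0,[0,0,-0.045],0],
  [0,[0,0,-0.03],0],
  [0,[0,0,-0.017],0],
  [0,[0,0,-0.007],0],
  [0,[0,0,-0.004],0],
  [0,[0,0,0],0],
  [0.015,[0,0,0],0],
  [0.015,[0,0,0],0],
  [0.015,[0,0,0],0],
  [0.015,[0,0,0.04],0],
])

```text
clock: 20.3
position: [0.4445, 0.0395, 0.0844]
ee_rot: [0.48, -0.483, 0.52, -0.517]
contact_force: [0.9, -0.2, 0.1]
width: 0.0154
```

Emit:
jog_arm([
  [0.03,[0,0,0.06],0],
  [0.045,[0,0,0.015],0],
  [0.045,[0,0,0],0],
])

```text
clock: 20.68
position: [0.4476, 0.0394, 0.1622]
ee_rot: [-0.482, 0.48, -0.517, 0.519]
contact_force: [-0.2, 0.5, -0.6]
width: 0.0449
```

Run:
```python
from h import *
im,d,m=snap("wrist","w11"); print(jaw())
fitbr("w11",verbose=False,z0=0.011)
```

```text
20.725 [0.4466 0.0394 0.161 ] [-0.07  0.16  1.9  -0.    1.08  0.01]
-4.244625446998729
px [215. 186.] n 1281 LEFT xy [0.4144 0.0407] yaw 265.5 cost 0.4 zmax 0.0476
px [262. 190.] n 1382 LEFT xy [0.4456 0.0386] yaw 85.8 cost 0.36 zmax 0.0475
px [293. 189.] n 1371 LEFT xy [0.4785 0.0364] yaw 85.8 cost 0.38 zmax 0.0476
px [238. 307.] n 753 RIGHT xy [ 0.4192 -0.1189] yaw 220.9 cost 1.11 zmax 0.0392
```

View pics/w11.png

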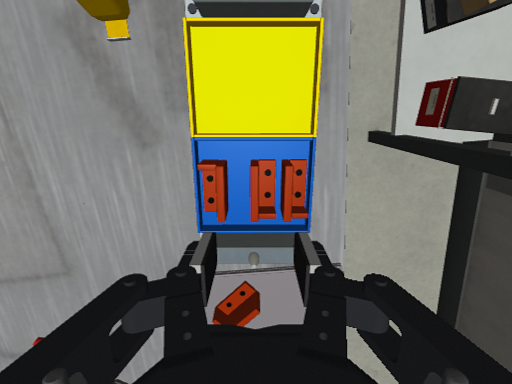

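Emit:
jog_arm([
  [0.045,[-0.0054,-0.0316,0],-0.1574],
  [0.045,[-0.0054,-0.0316,0],-0.1574],
  [0.045,[-0.0054,-0.0316,0],-0.1574],
  [0.045,[-0.0054,-0.0317,0],-0.1574],
  [0.045,[-0.0052,-0.0317,0],-0.1574],
  [0.045,[0,0,0],0],
])

```text
clock: 21.48
position: [0.4188, -0.12, 0.1593]
ee_rot: [0.244, -0.246, 0.664, -0.663]
contact_force: [0.8, -0.5, 0.3]
width: 0.0449
```

Run:
```python
from h import *
im,d,m=snap("wrist","w12"); print(jaw())
fitbr("w12",verbose=False)
```

```text
21.525 [ 0.4189 -0.1189  0.1594] [-0.44  0.14  1.92  0.    1.08  0.42]
-49.400528600767146
px [173.  21.] n 1784 RIGHT xy [0.4907 0.0305] yaw 269.0 cost 25.4 zmax 0.0477
px [142.  44.] n 2469 RIGHT xy [0.4584 0.0379] yaw 266.7 cost 25.91 zmax 0.0476
px [107.  82.] n 2215 LEFT xy [0.4134 0.0355] yaw 266.4 cost 32.34 zmax 0.0476
px [247. 186.] n 1373 RIGHT xy [ 0.4192 -0.1185] yaw 220.2 cost 0.39 zmax 0.0395
px [151. 348.] n 228 RIGHT xy [ 0.1706 -0.1693] yaw 153.8 cost 2.91 zmax 0.0142
```

Descend 0.126 to z≈0.0345 and grasp.

Emit:
jog_arm([
  [0.045,[0,0,-0.045],0],
  [0.045,[0,0,-0.04],0],
  [0.045,[0,0,-0.025],0],
  [0.045,[0,0,-0.01],0],
  [0.045,[0,0,-0.006],0],
  [0.045,[0,0,0],0],
  [0.02,[0,0,0],0],
  [0,[0,0,0],0],
  [0,[0,0,0],0],
  [0,[0,0,0],0],
])

```text
clock: 22.78
position: [0.4204, -0.1191, 0.0355]
ee_rot: [-0.246, 0.245, -0.663, 0.663]
contact_force: [-0.8, 1.0, 6.0]
width: 0.0068
```

Emit:
jog_arm([
  [0,[0,0,0],0],
  [0,[0,0,0],0],
])

```text
clock: 23.02
position: [0.4204, -0.1191, 0.0355]
ee_rot: [-0.246, 0.245, -0.663, 0.663]
contact_force: [-0.9, 0.2, 6.4]
width: 0.0068
```

Emit:
jog_arm([
  [0,[0,0,0.06],0],
  [0,[0,0,0.06],0],
  [0,[0.0057,0.043,0],0.1312],
  [0,[0.0057,0.043,0],0.1312],
  [0,[0.0057,0.043,0],0.1312],
  [0,[0.0057,0.043,0],0.1312],
  [0,[0.0057,0.043,0],0.1312],
  [0,[0.0057,0.043,0],0.131],
  [0,[0,0,0],0],
])

```text
clock: 24.15
position: [0.454, 0.1415, 0.1545]
ee_rot: [0.482, -0.482, 0.517, -0.517]
contact_force: [-0.0, 0.3, -0.7]
width: 0.0064
```

Run:
```python
from h import *
im,d,m=snap("wrist","w13"); print(jaw(),manip.get_state()["width"])
```

```text
24.2 [0.4536 0.14   0.1544] [ 0.15  0.2   1.86 -0.    1.08  0.23]
-4.128697394189781 0.006508389126068792
```

View pics/w13.png

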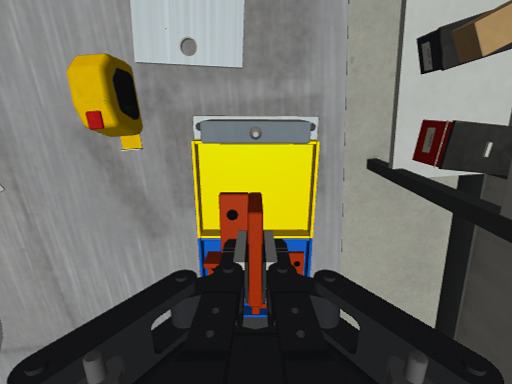

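Emit:
jog_arm([
  [0,[0,0,-0.045],0],
  [0,[0,0,-0.035],0],
  [0,[0,0,-0.018],0],
  [0,[0,0,-0.008],0],
  [0,[0,0,-0.003],0],
  [0,[0,0,0],0],
  [0.018,[0,0,0],0],
  [0.018,[0,0,0],0],
  [0.018,[0,0,0],0],
  [0.018,[0,0,0.04],0],
])

```text
clock: 25.45
position: [0.4518, 0.1388, 0.0842]
ee_rot: [0.479, -0.483, 0.52, -0.517]
contact_force: [0.1, 0.2, -0.2]
width: 0.0177
```

Emit:
jog_arm([
  [0.03,[0,0,0.06],0],
  [0.045,[0,0,0.05],0],
  [0.045,[0,0,0.05],0],
  [0.045,[0,0,0],0],
])

```text
clock: 25.95
position: [0.4565, 0.1396, 0.2502]
ee_rot: [-0.484, 0.478, -0.516, 0.52]
contact_force: [0.4, -0.3, -0.9]
width: 0.0453
```

Run:
```python
from h import *
im,d,m=snap("wrist","w14"); print(jaw())
fitbr("w14",verbose=False,z0=0.011)
```

```text
26.0 [0.4549 0.1394 0.2476] [ 0.15  0.12  1.71 -0.    1.31  0.22]
-4.239275549897275
px [246. 171.] n 757 RIGHT xy [0.4551 0.1386] yaw 265.9 cost 0.47 zmax 0.0478
px [224. 237.] n 634 LEFT xy [0.4143 0.0409] yaw 265.4 cost 0.4 zmax 0.0474
px [258. 240.] n 712 LEFT xy [0.4474 0.0384] yaw 86.6 cost 0.46 zmax 0.0475
px [280. 239.] n 699 LEFT xy [0.4785 0.0364] yaw 86.0 cost 0.54 zmax 0.0475
px [127. 375.] n 77 LEFT xy [ 0.1953 -0.2053] yaw 49.9 cost 4.9 zmax 0.0145
```

View pics/w14.png

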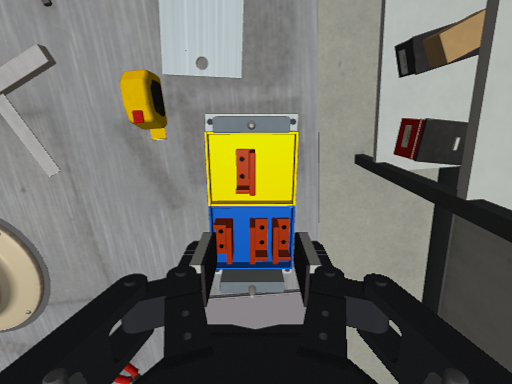

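```bash
cat >> h.py <<'E'
def comps(tag,z0,z1,roi,minn=60):
    im,d,m=load(tag); C=cloud("wrist",d,m); g=np.zeros(d.shape,bool); g[roi[1]:roi[3],roi[0]:roi[2]]=1
    g&=(d>0)&(C[...,2]>z0)&(C[...,2]<z1)
    k,l,st,ce=cv2.connectedComponentsWithStats(g.astype(np.uint8))
    for i in range(1,k):
        if st[i,4]>minn:
            P=C[l==i]; r=cv2.minAreaRect(P[:,:2].astype(np.float32)); print(ce[i].round(1),st[i],"med",np.median(P,0).round(4),"rect",np.round(r[0],4),np.round(r[1],4),round(r[2],1))
E
python3 - <<'E'
from h import *
comps("w14",.054,.064,(190,100,310,310))
comps("w14",.068,.09,(190,100,310,310),5)
E
```

```text
[250.5 124.4] [ 212  117   78   16 1174] med [0.4577 0.1999 0.0577] rect [0.4576 0.1997] [0.017  0.0898] 85.7
[251.5 286.3] [219 280  65  13 744] med [ 0.4428 -0.0173  0.0575] rect [ 0.4413 -0.0191] [0.0195 0.0895] 85.4
[250.5 124.8] [247 121   8   8  44] med [0.4577 0.2002 0.073 ] rect [0.4577 0.1998] [0.007  0.0069] 39.9
[251.3 293.1] [249 290   6   8  34] med [ 0.4414 -0.0177  0.0722] rect [ 0.4417 -0.0184] [0.0056 0.007 ] 75.4
```

Emit:
jog_arm([
  [0.045,[-0.006,0.045,0],0],
  [0.045,[-0.006,0.045,0],0],
  [0.045,[-0.006,0.045,0],0],
  [0.045,[-0.006,0.045,0],0],
  [0.045,[-0.006,0.045,0],0],
  [0.045,[0,0,0],0],
])

```text
clock: 26.75
position: [0.4226, 0.3663, 0.2434]
ee_rot: [0.481, -0.483, 0.518, -0.517]
contact_force: [-0.1, -1.2, -0.3]
width: 0.045
```

Run:
```python
from h import *
im,d,m=snap("wrist","w15"); print(jaw())
for n in("hole_a","cover_grip"):print(n,spot_point(n,"wrist"))
comps("w15",.0035,.0085,(0,0,512,300),300)
comps("w15",.036,.05,(0,0,512,300),100)
```

```text
26.8 [0.4228 0.3645 0.2436] [ 0.59  0.26  1.55 -0.    1.34  0.66]
-4.100878067088709
hole_a [{'position': [251.5, 69.0], 'score': 0.94}, {'position': [243.6, 226.6], 'score': 0.9}, {'position': [249.0, 156.0], 'score': 0.52}]
cover_grip [{'position': [248.2, 155.2], 'score': 0.8}, {'position': [291.4, 293.5], 'score': 0.51}]
[248.9 139.9] [  212    49    82   190 12538] med [0.4162 0.4102 0.0058] rect [0.4146 0.386 ] [0.2507 0.0998] 83.3
[ 97.1 138.2] [ 78  98  43  89 656] med [0.2149 0.4212 0.0068] rect [0.2141 0.4118] [0.0324 0.1167] 0.7
[ 87.2 271.1] [ 68 250  40  44 396] med [0.1503 0.2222 0.0079] rect [0.1506 0.2191] [0.0215 0.078 ] 22.9
[247.8 156.4] [241 131  15  52 654] med [0.4145 0.3882 0.0413] rect [0.4143 0.3863] [0.0639 0.0159] 83.1
[276.5 280.2] [257 277  41   7 237] med [0.4417 0.2102 0.0433] rect [0.4419 0.2104] [0.003 0.056] 86.3
```

View pics/w15.png

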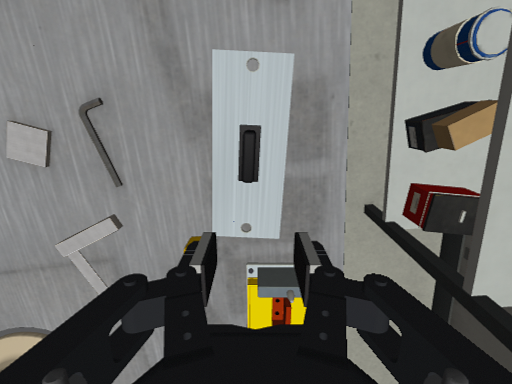

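Emit:
jog_arm([
  [0.045,[-0.003,0.0073,-0.03],-0.015],
  [0.045,[-0.003,0.0073,-0.03],-0.015],
  [0.045,[-0.0029,0.0073,-0.03],-0.015],
  [0.045,[0,0,0],0],
  [0.045,[0,0,0],0],
])

```text
clock: 27.52
position: [0.416, 0.3854, 0.1567]
ee_rot: [-0.47, 0.469, -0.529, 0.529]
contact_force: [-0.1, -0.5, 0.0]
width: 0.0448
```

Run:
```python
from h import *
im,d,m=snap("wrist","w16"); print(jaw())
comps("w16",.0035,.0085,(0,0,512,300),300)
comps("w16",.036,.05,(150,0,350,300),100)
```

```text
27.575 [0.4162 0.3858 0.1572] [ 0.63  0.33  1.67 -0.    1.15  0.75]
-6.873758998819876
[253.4 160.3] [  200    54   107   230 19425] med [0.4173 0.4206 0.0058] rect [0.4143 0.3862] [0.2502 0.1004] 83.2
[ 60.8 173.6] [  34  124   63  109 1075] med [0.2148 0.4234 0.0069] rect [0.2146 0.4114] [0.033  0.1186] 1.0
[253.1 190.9] [ 245  159   17   65 1073] med [0.4146 0.3887 0.0413] rect [0.4141 0.3868] [0.0631 0.0156] 83.4
```

View pics/w16.png

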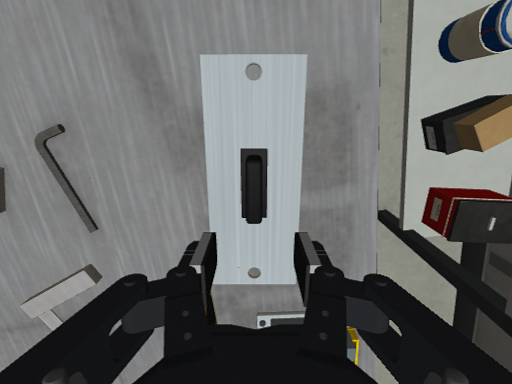

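Emit:
jog_arm([
  [0.045,[0,0,-0.045],0],
  [0.045,[0,0,-0.04],0],
  [0.045,[0,0,-0.025],0],
  [0.045,[0,0,-0.01],0],
  [0.045,[0,0,-0.005],0],
  [0.045,[0,0,0],0],
  [0.02,[0,0,0],0],
  [0,[0,0,0],0],
  [0,[0,0,0],0],
  [0,[0,0,0],0],
], force=100)

```text
clock: 28.82
position: [0.4155, 0.3865, 0.032]
ee_rot: [-0.47, 0.469, -0.529, 0.529]
contact_force: [-1.9, -0.1, 5.8]
width: 0.0141
```

Emit:
jog_arm([
  [0,[0,0,0],0],
  [0,[0,0,0],0],
])

```text
clock: 29.08
position: [0.4155, 0.3865, 0.032]
ee_rot: [-0.47, 0.469, -0.529, 0.529]
contact_force: [-1.0, 0.0, 5.7]
width: 0.0146
```

Emit:
jog_arm([
  [0,[0,0,0.01],0],
  [0,[0,0,0.03],0],
  [0,[0,0,0.045],0],
  [0,[0,0,0.045],0],
  [0,[0,0,0],0],
])

```text
clock: 29.7
position: [0.4171, 0.3875, 0.1646]
ee_rot: [-0.472, 0.466, -0.529, 0.529]
contact_force: [0.6, 0.9, -4.0]
width: 0.0141
```

Emit:
jog_arm([
  [0,[0.0044,-0.037,0],0.0056],
  [0,[0.0044,-0.037,0],0.0056],
  [0,[0.0044,-0.037,0],0.0056],
  [0,[0.0044,-0.037,0],0.0056],
  [0,[0.0044,-0.037,0],0.0056],
  [0,[0.0044,-0.037,0],0.0056],
  [0,[0.0044,-0.037,0],0.0056],
  [0,[0.0044,-0.0374,0],0.0053],
  [0,[0,0,0],0],
  [0,[0,0,0],0],
])

```text
clock: 30.95
position: [0.4493, 0.0898, 0.1597]
ee_rot: [0.48, -0.481, 0.519, -0.518]
contact_force: [0.4, 0.0, -4.3]
width: 0.0143
```

Run:
```python
from h import *
im,d,m=snap("wrist","w17"); print(jaw(),manip.get_state()["width"],manip.get_state()["contact_force"])
comps("w17",.10,.16,(150,0,350,300),100)
comps("w17",.054,.064,(0,0,512,300),50)
im,d,m=snap("scene","s17")
im,d,m=snap("top","t17")
```

```text
31.0 [0.4495 0.0902 0.1599] [0.05 0.17 1.88 0.   1.09 0.12]
-4.269999723692107 0.014459474231699583 [-0.02573949 -0.0177452  -3.69702263]
[253.7 124.4] [  152     5   198   273 43223] med [0.4536 0.159  0.1335] rect [0.4521 0.1374] [0.1543 0.1009] 85.7
[83.8 26.6] [  58    0   50   61 2196] med [0.3322 0.2339 0.0586] rect [0.3311 0.2318] [0.0305 0.0413] 1.1
[254.3  52.3] [245  51  20   5  65] med [0.4569 0.2071 0.0574] rect [0.4573 0.2069] [0.003  0.0145] 86.7
31.05 [0.4497 0.0904 0.1601] [0.05 0.17 1.88 0.   1.09 0.12]
31.1 [0.4498 0.0905 0.1604] [0.05 0.17 1.88 0.   1.09 0.12]
```

View pics/w17.png

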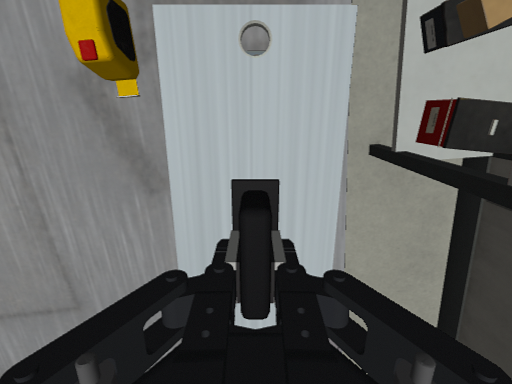

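```bash
cat >> h.py <<'E'
def plate(tag,rowmax=180):
    im,d,m=load(tag);C=cloud("wrist",d,m);K=m["mtx"]
    z=C[...,2]; zz=np.median(z[60:rowmax,235:275]) if False else None
    g=np.zeros(d.shape,bool); g[0:rowmax,140:370]=1
    s=manip.get_state()["position"][2]
    g&=(d>0)&(abs(z-(s-0.0245))<0.012)
    P=C[g]; 
    for _ in range(3):
        A=np.c_[P[:,0]-.45,P[:,1]-.09,np.ones(len(P))]; c=np.linalg.lstsq(A,P[:,2],rcond=None)[0]; r=P[:,2]-A@c; P=P[abs(r)<.003]
    print("plane slope x,y",c[:2].round(4),"z at carrier centre",c[2].round(4),"n",len(P))
    # hole: non-plate region inside plate hull
    pl=(abs(z-((C[...,0]-.45)*c[0]+(C[...,1]-.09)*c[1]+c[2]))<.004)&(d>0)
    h=(~pl).astype(np.uint8); h[rowmax:]=0
    k,l,st,ce=cv2.connectedComponentsWithStats(h,connectivity=4)
    for i in range(1,k):
        if 100<st[i,4]<2500 and st[i,0]>150 and st[i,0]+st[i,2]<360 and st[i,1]+st[i,3]<rowmax-1:
            cnt=cv2.findContours((l==i).astype(np.uint8),cv2.RETR_EXTERNAL,cv2.CHAIN_APPROX_NONE)[0][0]
            o,dd=ray("wrist",cnt[:,0,:].astype(float),m)
            t=(c[2]+(o[0]-.45)*c[0]+(o[1]-.09)*c[1]-o[2])/(dd[:,2]-dd[:,0]*c[0]-dd[:,1]*c[1])
            Q=(o+dd*t[:,None])[:,:2].astype(np.float32)
            print("hole px",ce[i].round(1),st[i],"world",np.round(cv2.minEnclosingCircle(Q),4) if 0 else (np.round(cv2.minEnclosingCircle(Q)[0],4),round(cv2.minEnclosingCircle(Q)[1],4)),"ell",np.round(cv2.fitEllipse(Q)[0],4))
    E=C[pl&g]; return c
E
python3 - <<'E'
from h import *
plate("w17")
E
```

```text
plane slope x,y [-0.0021 -0.0008] z at carrier centre 0.1335 n 32108
hole px [254.4  40.1] [240  25  29  31 699] world (array([0.4567, 0.1982]), 0.0073) ell [0.4568 0.1983]
```

View pics/s17.png

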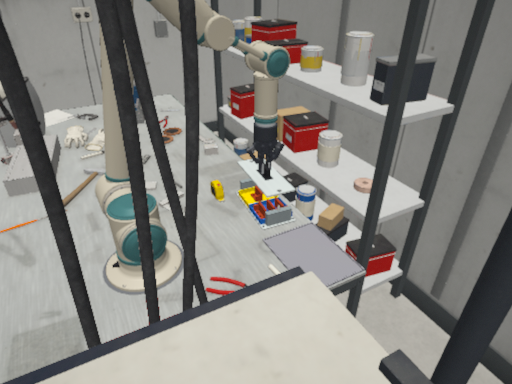

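Emit:
jog_arm([
  [0,[0.0004,0.0005,-0.015],0],
  [0,[0.0004,0.0005,-0.015],0],
  [0,[0,0,-0.01],0],
  [0,[0,0,0],0],
  [0,[0,0,0],0],
])

```text
clock: 31.72
position: [0.4516, 0.0909, 0.1212]
ee_rot: [-0.481, 0.481, -0.518, 0.518]
contact_force: [-0.5, -0.8, -3.2]
width: 0.0144
```

Run:
```python
from h import *
im,d,m=snap("wrist","w18"); print(jaw(),manip.get_state()["width"],manip.get_state()["contact_force"])
plate("w18")
print(proj("wrist",[[.4577,.1995,.076],[.4577,.1995,.058]],m))
big=cv2.resize(im[0:120,200:310],None,fx=5,fy=5,interpolation=cv2.INTER_CUBIC); cv2.imwrite("pics/w18z.png",big[:,:,::-1])
```

```text
31.775 [0.4516 0.0908 0.1214] [0.05 0.22 1.94 0.   0.99 0.12]
-4.269040316540874 0.014639671080515535 [ 0.07259709 -0.47431096 -3.39059598]
plane slope x,y [ 0.0017 -0.0014] z at carrier centre 0.0951 n 32131
hole px [254.5  40.1] [240  24  29  32 696] world (array([0.4591, 0.1993]), 0.0075) ell [0.459  0.1994]
[[252.08777394  48.57596876]
 [252.30609632  54.85730001]]
```

View pics/w18z.png

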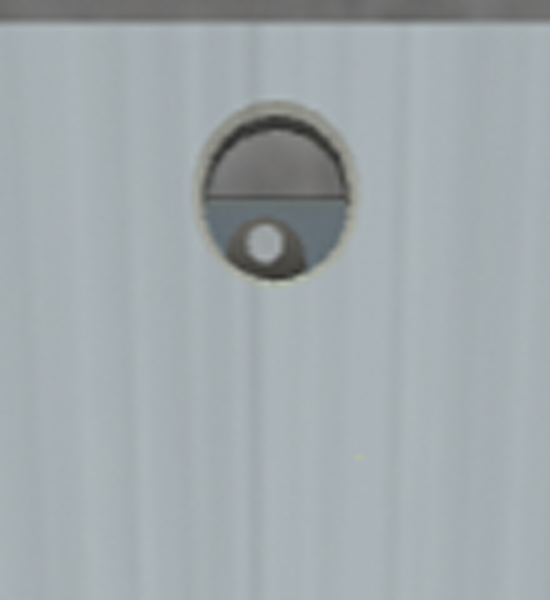

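Run:
```python
from h import *
im,d,m=load("w18"); print(atz("wrist",[[253.0,48.6]],.076,m).round(4))
C=cloud("wrist",d,m)
P=C[45:53,249:258].reshape(-1,3); print(P[(P[:,2]>.07)&(P[:,2]<.082)].round(4)[:12])
```

```text
[[0.4582 0.1994 0.076 ]]
[[0.4561 0.2024 0.0717]
 [0.4567 0.2016 0.0753]
 [0.4572 0.2013 0.0762]
 [0.4578 0.2013 0.0762]
 [0.4584 0.2013 0.0757]
 [0.4589 0.2014 0.0751]
 [0.4595 0.2017 0.0736]
 [0.4602 0.2023 0.0703]
 [0.456  0.2014 0.0736]
 [0.4566 0.2008 0.0763]
 [0.4572 0.2011 0.0747]
 [0.4578 0.2009 0.0757]]
```

Emit:
jog_arm([
  [0,[-0.0006,0,-0.005],0],
  [0,[0,0,-0.005],0],
  [0,[0,0,0],0],
  [0,[0,0,0],0],
])

```text
clock: 32.28
position: [0.4506, 0.0906, 0.1108]
ee_rot: [-0.481, 0.481, -0.518, 0.518]
contact_force: [-0.5, -0.2, -3.2]
width: 0.0143
```

Run:
```python
from h import *
im,d,m=snap("wrist","w19"); print(jaw(),manip.get_state()["width"],manip.get_state()["contact_force"])
plate("w19")
big=cv2.resize(im[0:120,200:310],None,fx=5,fy=5,interpolation=cv2.INTER_CUBIC); cv2.imwrite("pics/w19z.png",big[:,:,::-1])
```

```text
32.325 [0.4507 0.0906 0.1109] [ 0.05  0.23  1.95 -0.    0.96  0.12]
-4.282731535865616 0.01417317967794458 [ 0.41039324 -0.48866307 -3.5726298 ]
plane slope x,y [ 0.0009 -0.0014] z at carrier centre 0.0846 n 32121
hole px [254.4  40.1] [240  25  29  31 699] world (array([0.4581, 0.1992]), 0.0073) ell [0.4581 0.1991]
```

View pics/w19z.png

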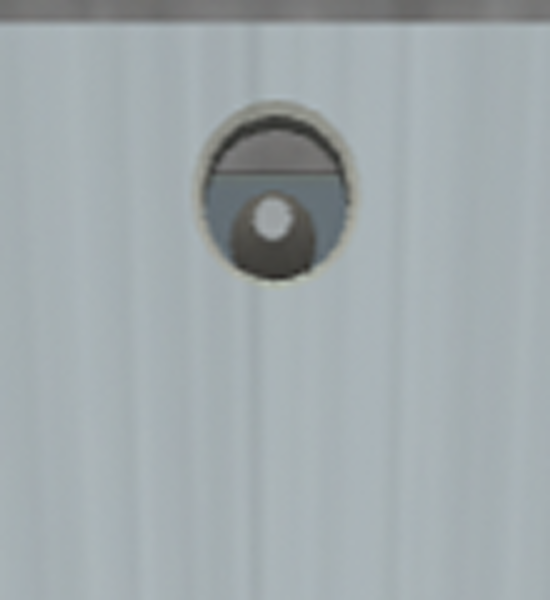

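Emit:
jog_arm([
  [0,[0,0,-0.005],0],
  [0,[0,0,-0.004],0],
  [0,[0,0,0],0],
])

```text
clock: 32.7
position: [0.4501, 0.0906, 0.1013]
ee_rot: [0.481, -0.481, 0.519, -0.518]
contact_force: [0.1, -0.1, -3.6]
width: 0.0142
```

Run:
```python
from h import *
im,d,m=snap("wrist","w20"); print(jaw(),manip.get_state()["width"],manip.get_state()["contact_force"],manip.get_state()["moment"])
plate("w20")
big=cv2.resize(im[0:120,200:310],None,fx=5,fy=5,interpolation=cv2.INTER_CUBIC); cv2.imwrite("pics/w20z.png",big[:,:,::-1])
```

```text
32.75 [0.4504 0.0906 0.1016] [ 0.05  0.24  1.96 -0.    0.93  0.12]
-4.279110074969908 0.014547357359825985 [ 0.75372833 -0.3285969  -3.23625118] [ 0.00757405 -0.05210393  0.01159512]
plane slope x,y [-0.0006 -0.0012] z at carrier centre 0.0752 n 32248
hole px [254.3  39.8] [240  25  29  31 555] world (array([0.4576, 0.1992]), 0.0073) ell [0.4576 0.1992]
```

View pics/w20z.png

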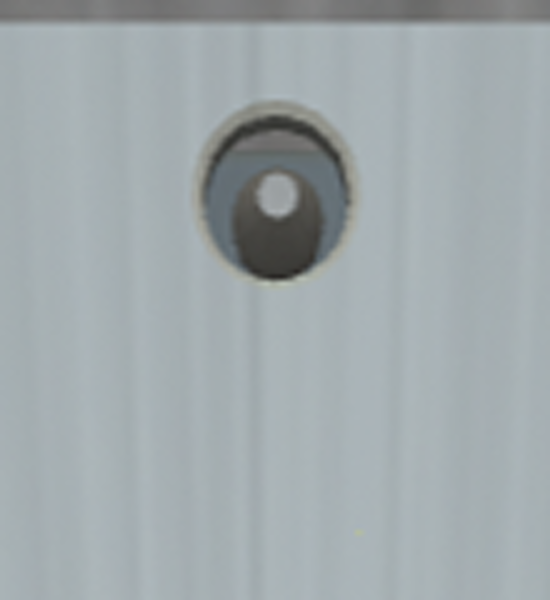

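Emit:
jog_arm([
  [0,[0,0,-0.004],0],
  [0,[0,0,-0.003],0],
  [0,[0,0,-0.002],0],
  [0,[0,0,0],0],
])

```text
clock: 33.25
position: [0.4504, 0.0906, 0.0926]
ee_rot: [0.481, -0.481, 0.518, -0.518]
contact_force: [0.1, -0.2, -3.7]
width: 0.0144
```

Emit:
jog_arm([
  [0,[0,0,-0.001],0],
  [0,[0,0,0],0],
])

```text
clock: 33.5
position: [0.4506, 0.0906, 0.0918]
ee_rot: [-0.481, 0.481, -0.518, 0.518]
contact_force: [0.2, 0.4, -3.4]
width: 0.0143
```

Emit:
jog_arm([
  [0,[0,0,-0.001],0],
  [0,[0,0,0],0],
])

```text
clock: 33.75
position: [0.4505, 0.0906, 0.0908]
ee_rot: [-0.481, 0.481, -0.518, 0.518]
contact_force: [-0.9, 0.2, -4.4]
width: 0.0143
```

Run:
```python
from h import *
im,d,m=snap("wrist","w21"); print(jaw(),manip.get_state()["width"],manip.get_state()["contact_force"],manip.get_state()["moment"])
plate("w21")
big=cv2.resize(im[0:120,200:310],None,fx=5,fy=5,interpolation=cv2.INTER_CUBIC); cv2.imwrite("pics/w21z.png",big[:,:,::-1])
```

```text
33.8 [0.4505 0.0907 0.0908] [ 0.05  0.26  1.98 -0.    0.91  0.12]
-4.278921983061936 0.014189978622758833 [ 0.13330528 -0.59919974 -3.52847972] [-0.00882802  0.02728777  0.02989577]
plane slope x,y [ 0.0006 -0.0012] z at carrier centre 0.0646 n 32238
hole px [254.6  39.2] [240  25  30  31 569] world (array([0.4582, 0.1989]), 0.0074) ell [0.458  0.1992]
```

View pics/w21z.png

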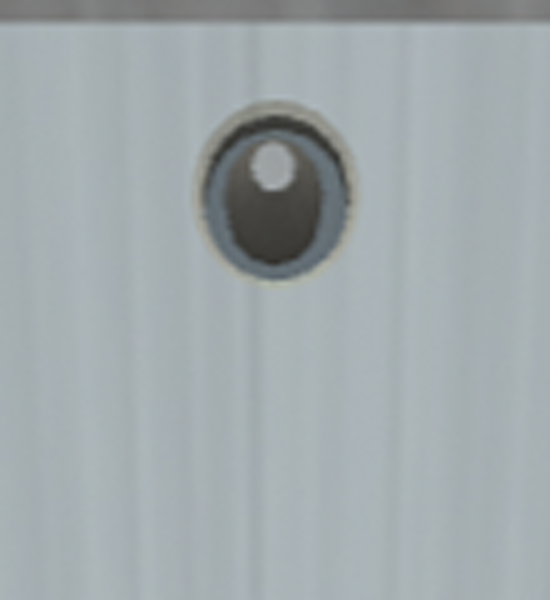

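Plate top at 0.0646 (flush = 0.064), pin well centred in the hole. One more millimetre to contact.

Emit:
jog_arm([
  [0,[0,0,-0.0007],0],
  [0,[0,0,0],0],
])

```text
clock: 34.05
position: [0.4506, 0.0907, 0.0901]
ee_rot: [-0.481, 0.481, -0.518, 0.518]
contact_force: [-0.5, -0.4, -2.5]
width: 0.0146
```

Emit:
jog_arm([
  [0,[0,0,-0.0007],0],
  [0,[0,0,0],0],
])

```text
clock: 34.3
position: [0.4506, 0.0907, 0.09]
ee_rot: [-0.481, 0.481, -0.518, 0.518]
contact_force: [-2.5, -0.3, 3.6]
width: 0.0141
```

Contact (force swung to +3.6 N). Release and rise.

Emit:
jog_arm([
  [0.03,[0,0,0],0],
  [0.045,[0,0,0],0],
  [0.045,[0,0,0],0],
  [0.045,[0,0,0.01],0],
  [0.045,[0,0,0.03],0],
  [0.045,[0,0,0.06],0],
  [0.045,[0,0,0.06],0],
  [0.045,[0,0,0],0],
  [0.045,[0,0,0],0],
])

```text
clock: 35.42
position: [0.4501, 0.0906, 0.2495]
ee_rot: [-0.481, 0.481, -0.518, 0.518]
contact_force: [0.9, -0.4, -0.1]
width: 0.0454
```

Run:
```python
from h import *
im,d,m=snap("wrist","w22"); print(jaw(),manip.get_state()["contact_force"])
comps("w22",.060,.0675,(100,0,400,330),300)
im,d,m=snap("top","t22");
```

```text
35.475 [0.4496 0.0906 0.2486] [ 0.05  0.1   1.73 -0.    1.31  0.12]
-4.278580397830235 [-0.64685597  0.18181152 -0.41593091]
[254.9 160.2] [  208    62    95   207 16297] med [0.4512 0.1167 0.0638] rect [0.45   0.0897] [0.2503 0.1002] 85.7
35.525 [0.4494 0.0906 0.2481] [ 0.05  0.1   1.73 -0.    1.31  0.12]
```

View pics/w22.png

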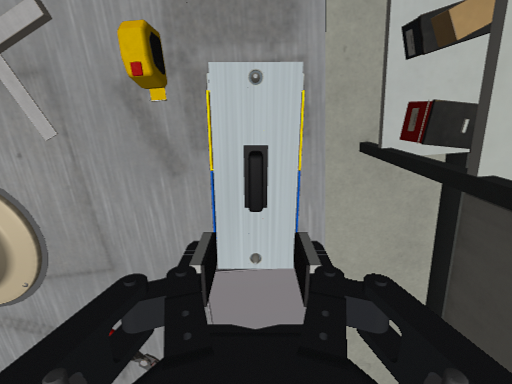

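View pics/t22.png

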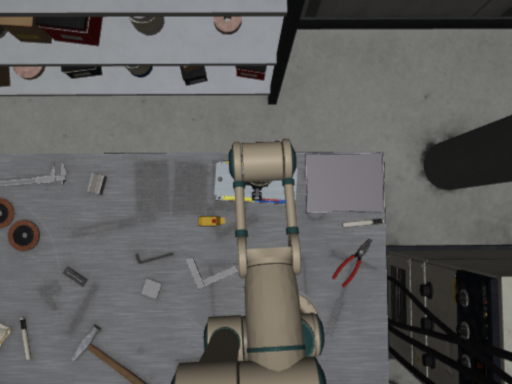

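Run:
```python
from h import *
im,d,m=load("w22"); C=cloud("wrist",d,m)
print(np.median(C[66:90,225:245,2]),np.median(C[240:262,225:245,2]),np.median(C[66:90,270:290,2]))
sign_off()
```

```text
0.06375096880060313 0.06368671471696058 0.06378296825624646
the job is handed in; nothing more can be done
```

I sorted all the brackets, put the cover plate on the carrier and handed the job in at about 35.5 s of the 208 s allowed. `sign_off` reports no verdict, so what follows is my own checks.

- **Brackets:** Four were on the pallet, three left-hand and one right-hand. The left-hand ones are in the blue tray and the right-hand one is in the yellow tray, all standing on their feet. A fit to the wrist-camera picture put each web centre near its planned position and well inside the tray walls. The last top picture shows the pallet empty.
- **Cover plate:** It is over both pins. Its top measured 63.7 to 63.8 mm at both ends, against 64 mm for flush. Both pins look centred in their holes, and the plate's fitted centre is within about 1 mm of the carrier's.
- **Robot and bystanders:** The gripper is open and about 0.16 m above the handle, touching nothing. I kept clear of the tape measure and the marker; both look unmoved in the last top picture, though I did not measure them.

No check failed. I saw no grip slip and no bracket knocked aside. The upward force while closing on each bracket and on the handle was about 5 to 7 N, and I did not find its cause.

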